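# Clamp a drilled bar in the holding fixture

### The job

Load the holding fixture: push the drilled flat bar along its channel until the bar's end butts against the stop block, then screw the clamp down on it by turning the T-handle clockwise (seen from above) until it comes up tight on its shoulder. Nip it up firmly but do not force it past its stop, leave the bar held against the stop block, and leave the other things on the bench where they are.

Things in the scene. Friction and masses are not known exactly. Their poses are not given: they have to be found in the camera images.
- fixture: dark steel holding fixture bolted to the bench: plate 88 x 150 x 10 mm, origin at the centre of its underside. y axis along the channel: stop block (top at 34 mm, face at y = -55 mm) at -y, open at +y. Guide rails 32.4 mm apart (tops 24 mm above the bench, y = -55 to +45 mm). A bridge 85 x 32 mm over the channel at y = -10 mm, top at 65.5 mm, screw heads and boss to 71 mm, carries the clamp screw
- stop_face (a point): middle of the stop block's face, that the front end of the bar must touch; 14 mm above the bench; axes as fixture
- screw_axis (a point): on the vertical axis of the clamp screw, at the top of the bridge's boss, 71 mm above the bench; axes as fixture. A closed drawer cabinet, 235 mm high, stands on its right: its nearest corner is 120 mm or more away from the axis, so turn the gripper's long side along the channel
- t_handle (a joint): turn of the clamp screw, rad, growing clockwise seen from above, sinking 8 mm a turn; 12.0: hub's shoulder on the boss, where it stops dead. Starts 7 to 10.5 rad short. Runs with 0.12 to 0.2 N m (3 to 4 N at 45 mm from the axis), stays where it is left. It is tight when pressed on the stop with 0.4 N m or more (9 N at 45 mm); over 2.5 N m (55 N at 45 mm) strains the thread
- tbar_mid (a point): middle of the T-handle's cross bar, on the screw axis: 88 mm above the bench when tight, 97 to 102 mm at the start. The hub below and around it is 27 mm across, its top 13 mm higher than this point. Its x axis lies along the cross bar
- tbar_end (a point): centre of the ball (19 mm across) at one end of the T-handle's cross bar, 65 mm from the axis; the bar is round, 12 mm thick, and alike on the other side of the hub. Nothing stands above it; fingertips beside the bar clear the boss and screw heads when they stay above 72 mm
- drilled_bar: flat dark steel drilled bar, 30 x 170 x 8 mm, 0.34 kg, loose in the channel 10 mm above the bench; a pin (12 mm thick, 16 mm high) stands 14 mm from its rear end. Origin: centre of its underside; y along the bar to the rear, as the fixture's y. Its front end starts 18 to 36 mm short of the stop block; its rear end sticks out past the plate, by 40 mm when home
- bar_front (a point): middle of the bar's front end face, 14 mm above the bench
- bar_rear (a point): middle of the bar's rear end face, 14 mm above the bench: push here, towards the fixture's -y
- pad: sprung steel pressure pad, 23 mm across, under the clamp screw; origin: centre of its lower face. It does not turn. It stands 5 to 10 mm above the bar at the start; when the screw is tight its spring presses the bar with about 25 N
- jig_strip: pale jig strip with a bolt, 26 x 150 x 23 mm, lying right of the fixture; not to be moved. Origin: centre of its underside
- rivet_tin: round brown tin with a rod in it, 65 mm across, 85 mm high; not to be moved. Origin: centre of its underside
- big_bolt: hexagon bolt lying on its side, 30 x 75 x 26 mm; not to be moved. Origin: centre of its underside

How it is judged (in metres and radians):
On the way, in this order (a step that is already met when the one before it is completed fails the run):
1. the bar's front end is against the stop block (within 2.5 mm), the screw still clear of it (y of bar_front in the frame of stop_face below 0.0025 m and value of joint t_handle below 9 rad), for 0.2 s.
2. the T-handle is pressed hard up against its stop, with at least about 0.4 N m (the screw gives 0.0065 rad per N m there) (value of joint t_handle above 12.0016 rad), for 0.05 s.
At the end, for the whole second after the job is handed in: the screw is within 0.1 rad of its stop (12.0 rad), the pad presses the bar with more than 12 N, the bar's front end is within 3 mm of the stop block, everything is at rest (value of joint t_handle above 11.9 rad and contact force between pad and drilled_bar above 12 N and y of bar_front in the frame of stop_face below 0.003 m and linear speed of drilled_bar below 0.01 m/s); the robot touches nothing.
It fails at once if the screw is forced past its stop (more than about 2.5 N m) (value of joint t_handle above 12.018 rad).
It fails at once if a bystander is moved more than 20 mm (distance of any of jig_strip, rivet_tin, big_bolt from where it was at the start of the episode above 0.02 m).
It also fails if it takes over 64 s, if anything falls off the work surface, if the arm or the gripper's body presses on something with over 40 N, if the wrist force passes 120 N, or if a joint passes its speed limit or range.

### The arm

A 7-joint arm with a two-finger parallel gripper is mounted at the origin on a cart in front of the work surface, level with it; the furniture and walls round the work are solid. World frame = base frame: x ahead of the robot, y to its left, z up, the work surface at z = 0. Lengths are in mm, angles in rad, forces in N, time in s.
With the tool pointing down it reaches from about 400 to 875 mm from the base axis. Payload 19.3 kg.
Tool frame: the origin (TCP) lies at the very end of the fingers, on their centre line; the grasp point (between the pads) lies 19 mm behind it (grip_point_offset is the z of the grasp point in the tool frame, in mm); z points along the fingers, y is the line along which they close (so a half turn about z gives the same grasp; the last joint's range is limited). The gripper opens to 85 mm and grips with 20 to 120 N. Pads are 22 mm wide; open, the fingers measure 114 mm over their backs; the gripper's body (76 mm by 85 mm) begins 54 mm behind the grasp point. The pads swing forward as they close: fully open they stand 13 mm farther back than shut.
Start: joints at [-1.22, 0.521, -0.036, 1.599, 0.021, 1.021, -0.113], TCP at [255.324, 570.46, 231.291] pointing down, gripper open.
Joint ranges: [-2.91, 2.91], [-0.3, 2.13], [-1.5, 1.42], [0.17, 2.43], [-1.26, 4.41], [0.16, 1.93], [-2.52, 2.52]. Speed limits (rad/s): [1.89, 1.89, 2.39, 2.39, 3.01, 3.01, 3.01].

### API

Orientations are given as a 3x3 rotation matrix whose columns are the frame's x, y, z axes.
In Python, from workcell import movep, movel, goto_joints, open_gripper, clamp, wait, inverse_kinematics, read_state, camera, PlanningError, finish_job, grip_point_offset gives the robot as it stands. Calls block until the motion is done:
- movep(position, orientation): joint-space move of the TCP to a pose.
- movel(position, frame=None, max_speed=150, guard=None): straight line of the TCP; frame=None keeps the orientation; max_speed is the mean speed in mm/s. With guard (N) it stops when the force on the tool has changed by that much, and returns True; else False.
- goto_joints(angles): joint-space move.
- open_gripper() and clamp(): open the fingers fully, or close them until they stop; the grip force is fixed at half the most.
- wait(seconds).
- inverse_kinematics(position, orientation): joint angles nearest the present ones, or None.
- read_state(): the state.
- camera(name): name is "scene" or "top" or "wrist"; returns a dict with "image" (384x512x3 uint8, blue, green, red), "range_z" (384x512 float32, mm along the optical axis (not along the pixel's ray), 0 where there is no reading), "fx", "fy", "cx", "cy" (pixels), "cam_to_world" (4x4, takes a point from camera to world coordinates). Camera axes: x right, y up, looking along -z (the intrinsics and any distortion apply to the point x, -y, -z); pixel columns grow to the right and rows downward; lengths in mm; the calibration is good to about 2 mm. The wrist camera is an equidistant fisheye: a pixel r from the principal point sees the ray r / f radians off the axis. A picture is of the moment at which its call begins.
A pose or a line that the arm cannot do raises PlanningError and nothing moves.
- finish_job(): hands the job in; it is judged then, once.
The state is a dict: "time": time; "qpos": joint angles; "qvel": joint speeds; "joint_efforts": joint torques, N m; "eef_pos": TCP position; "tool_rot": TCP orientation; "ft_force": force on the tool from outside, world axes, zero at the start; "torque": the same for the moment, N m; "finger_gap": finger opening in mm; "gripper_force": force on a finger pad.
Only numpy, scipy, OpenCV 4.12 (cv2) and the standard library are available. Lean on these libraries where they do the work, as an engineer would, in place of code of your own. Each camera call takes 0.05 s, during which the arm holds its last target. There are 200 camera calls.

## Working session

There is one attempt and no reset: what is moved stays moved. The work goes in short steps, each a Python script; the robot and the scene stay as the last script left them, time stands still between calls to the robot, and variables do not carry over. Pictures are saved under pics/ and viewed, at most 10 in all, crops included, and the job is handed in when it is done.

```bash
mkdir -p pics; ls
python3 - <<'E'
from workcell import *
import cv2,numpy as np
for n in("scene","top"):
    c=camera(n); cv2.imwrite(f"pics/{n}0.png",cv2.resize(c["image"],(768,576)))
    np.savez(f"{n}0.npz",**c)
    print(n,c["fx"],c["fy"],c["cx"],c["cy"],c["cam_to_world"].round(3).tolist(),[k for k in c])
print(read_state()["time"],grip_point_offset)
E
```

```text
pics
scene 497.7730635623536 497.7730635623536 246.99042144579596 182.81385057839123 [[0.612, 0.59, -0.527, -301.536], [-0.791, 0.454, -0.411, -344.779], [-0.004, 0.668, 0.744, 1093.657], [0.0, 0.0, 0.0, 1.0]] ['image', 'range_z', 'fx', 'fy', 'cx', 'cy', 'cam_to_world']
top 408.02173699288016 408.02173699288016 258.81748127630163 192.48202608295503 [[-0.022, 0.998, -0.065, 350.449], [-1.0, -0.02, 0.022, 215.341], [0.021, 0.066, 0.998, 1039.805], [0.0, 0.0, 0.0, 1.0]] ['image', 'range_z', 'fx', 'fy', 'cx', 'cy', 'cam_to_world']
0.1 -18.700000000000003
```

View pics/top0.png

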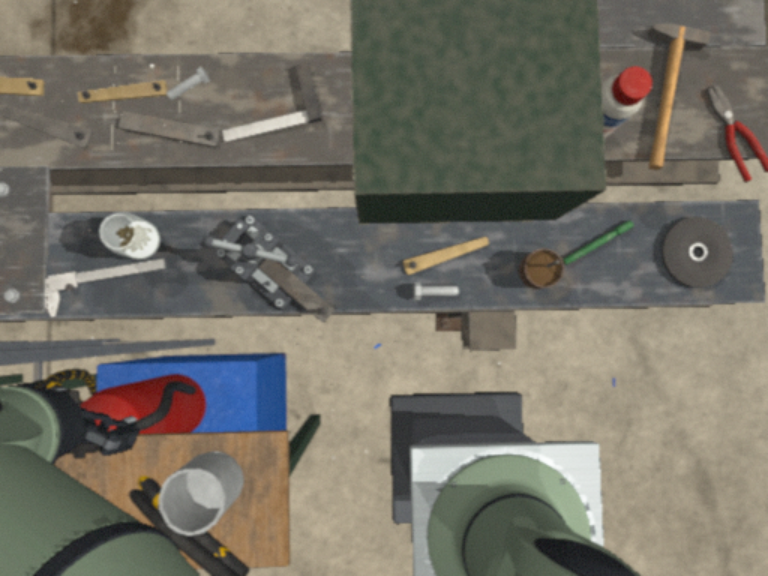

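View pics/scene0.png

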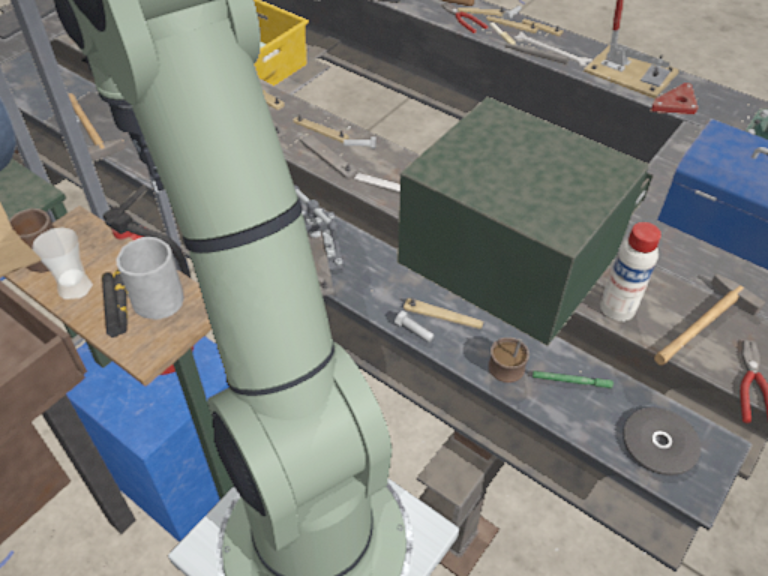

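The top view shows the fixture near (262,260) and the drilled bar sticking out to lower right at (322,312). The T-handle runs about (210,240)–(285,257). The tin is at (543,268), the strip at (445,255), the bolt at (436,291) and the cabinet at (480,110). In the scene view the arm hides most of the fixture. I'll enlarge the fixture area.

```bash
cat > h.py <<'E'
import numpy as np
def px(c,u,v,z=None):
    """pixel (orig res) -> world on plane z (or by range)"""
    M=c["cam_to_world"]; d=np.array([(u-c["cx"])/c["fx"],-(v-c["cy"])/c["fy"],-1.])
    w=M[:3,:3]@d; o=M[:3,3]
    s=(z-o[2])/w[2] if z is not None else c["range_z"][int(round(v)),int(round(u))]
    return o+s*w
E
python3 - <<'E'
import cv2,numpy as np
from h import px
c=dict(np.load("top0.npz"))
im=c["image"][135:220,125:230]
im=cv2.convertScaleAbs(im,alpha=1.6,beta=10)
cv2.imwrite("pics/crop.png",cv2.resize(im,None,fx=7,fy=7,interpolation=cv2.INTER_CUBIC))
g=[[f"{px(c,u,v)[2]:4.0f}" for u in range(135,222,3)] for v in range(142,216,3)]
print("\n".join(" ".join(r) for r in g))
E
```

```text
-3   -2   -3    2    1   -2   -0    1   -5    0   -1   -1   -1   -2    0   -2   -2    1   -1   -2   -1    0    1    1    1   -0   -4   -1   -3
  -0   -1   -1   -1    0    0   -2    2    1   -0   15   15   -1   -1   -4    2    0   -1    1   -2    1   -0    0   -3   -2   -1   -2    1    0
  -1    2    2    3   -3   -0   -3   -1   33   35   16   13    9   -3    1   -2    1    0   -1    2   -2    2    1   -5    0    1   -0    1   -4
  -1    1   -3    1   -2   -1    2   34   39   34   28   21   12   11    2    1    1   -2   -1   -1    1    5   -0   -2    2   -2    3   -0    0
   0    1   -1   -1    1   -0   35   34   35   32   23   27   24   65   66   -1    0    2   -1   -3    3    1   -1   -1   -0   -3   -1   -3    4
   5  104   -1   -1    2   34   34   32   33   11   12   24   61   65   68   70   -2    1    2   -2    1    0    1    0    1   -2    1   -1    2
 104  108  103  102   97   39   34   36   16   10    8   10   63   63   63   64   67    9   -1   -3   -3    1   -4   -1    1    3   -1   -0   -2
   1  103  103  103  105  103  104  102  101   11  114  108   72   67   67   68   62   
[... 1822 characters left out ...]
   -2   -1    3   -1   -2   -1   -0   -0    2   -0   -1   12   18   13   -0   -4    0   16   19   15   18   16   24   -1
   3   -2   -1    1    0   -1    2   -2   -1    4   -2    0    2   -1    2    1    1   11    1   -1    0   -1   -2   18   16   19   23   16   18
  -0    1   -1   -3    3    2    1    0   -2    4   -2   -1   -3   -1    1    0    0   -1   -1    0    3    2    2    1   19   16   22   20   18
-172 -169 -171 -171 -179 -179 -181 -730 -716 -710 -721 -716 -716 -725 -723 -716 -728 -725 -722 -719 -710 -718 -723 -715 -722   20   17   16 -720
-721 -719 -725 -716 -723 -727 -718 -718 -711 -721 -722 -715 -719 -721 -723 -714 -715 -721 -724 -720 -723 -721 -720 -725 -717 -715 -722   14 -728
```

View pics/crop.png

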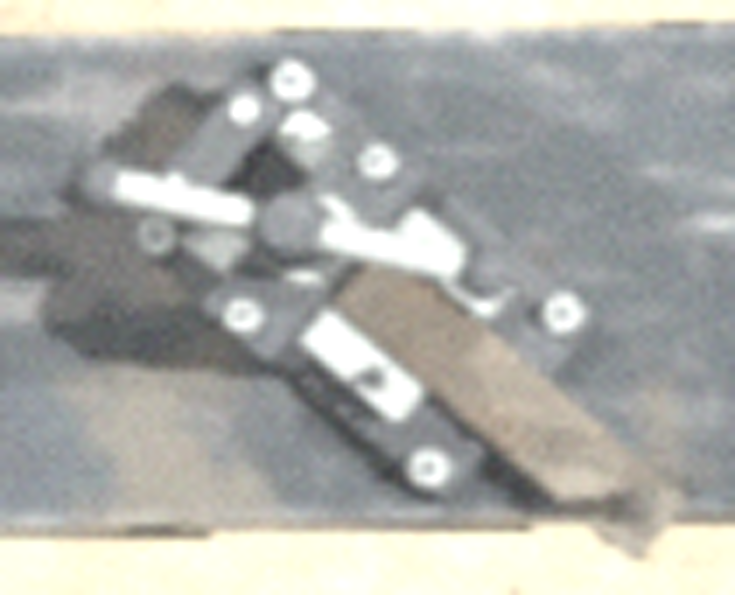

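The enlarged view shows the four plate bolts at crop (292,80), (155,237), (562,313) and (428,467). The hub is at (290,222), the handle's balls are at (100,180) and (448,258), and the bar's rear end with its pin is near (620,510).

Run:
```python
import cv2,numpy as np
from h import px
c=dict(np.load("top0.npz"))
P=lambda x,y,z:px(c,125+(x+.5)/7-.5,135+(y+.5)/7-.5,z)
b=[P(*p,15) for p in((292,80),(155,237),(562,313),(428,467))]
ctr=np.mean(b,0); y=(b[2]+b[3]-b[0]-b[1])[:2]; y/=np.linalg.norm(y)
print("bolts",np.round(b,1).tolist(),"ctr",ctr.round(1),"y",y.round(3),np.degrees(np.arctan2(y[1],y[0])))
hub=P(290,222,112);e1=P(100,180,100);e2=P(448,258,100)
print("hub",hub.round(1),"exp axis",(ctr[:2]-10*y).round(1),"ends",e1.round(1),e2.round(1),np.linalg.norm(e1-e2), "mid",((e1+e2)/2).round(1), np.degrees(np.arctan2(*(e2-e1)[1::-1])))
r=P(610,500,18);print("rear",r.round(1),"fix-y",(r-ctr)[:2]@y)
# bar surface extent
uu,vv=np.meshgrid(range(170,225),range(170,222)); 
Q=np.array([px(c,u,v) for u,v in zip(uu.ravel(),vv.ravel())])
x=np.array([y[1],-y[0]]); L=(Q[:,:2]-ctr[:2]); fx,fy=L@x,L@y
m=(Q[:,2]>8)&(Q[:,2]<50)&(fy>82)&(abs(fx)<40)
print("x rng",np.percentile(fx[m],[2,50,98]),"y",np.percentile(fy[m],[90,98,100]))
for k in range(84,150,4):
    s=m&(abs(fy-k)<2); print(k,s.sum(),Q[s,2].mean().round(1) if s.any() else '', fx[s].mean().round(1) if s.any() else '',end=' | ')
for n,u,v,z in(("tin",543,268,0),("strip",445,255,20),("bolt",436,291,15),("cabcorner",358,192,235),("cabnear2",605,188,235)): print(n,px(c,u/1.5,v/1.5,z).round(0))
```

```text
bolts [[539.9, 423.3, 15.0], [483.9, 472.7, 15.0], [453.6, 327.3, 15.0], [399.2, 375.9, 15.0]] ctr [469.2 399.8  15. ] y [-0.663 -0.748] -131.56123220759295
hub [475.3 404.6 112. ] exp axis [475.8 407.3] ends [492.1 469.3 100. ] [464.  355.3 100. ] 117.38508349278693 mid [478.  412.3 100. ] -103.8218916847111
rear [386.  310.8  18. ] fix-y 121.80918835556686
x rng [-13.85657894   0.59796822  15.20188257] y [136.76032264 141.35759602 142.65772543]
84 19 17.7 1.1 | 88 20 18.1 -0.3 | 92 20 17.6 0.9 | 96 17 17.7 0.7 | 100 20 18.6 -0.1 | 104 21 17.4 1.9 | 108 20 18.1 0.8 | 112 19 17.3 -0.4 | 116 18 17.8 -0.1 | 120 19 17.1 0.5 | 124 18 20.2 1.3 | 128 16 22.3 0.7 | 132 22 20.4 0.3 | 136 22 17.4 0.4 | 140 18 17.8 0.7 | 144 4 17.0 -0.5 | 148 0   | tin [449. -74.   0.]
strip [472.  96.  20.]
bolt [412. 112.  15.]
cabcorner [533. 235. 235.]
cabnear2 [533. -97. 235.]
```

Bar rear is at fixture y ≈ 143, so it's about 28 mm short of home. The frame is consistent with the given dimensions. Next I go to the bar's rear with the fingers shut and push.

```bash
cat >> h.py <<'E'
from workcell import *
C=np.array([469.2,399.8]); Y=np.array([-0.6634,-0.7483]); X=np.array([Y[1],-Y[0]])
def F(x,y,z): return [*(C+x*X+y*Y),z]
def R(s):  # tool down, tool y = s*fixture y
    ty=np.array([*(s*Y),0.]); tz=np.array([0,0,-1.]); return np.column_stack([np.cross(ty,tz),ty,tz])
E
python3 - <<'E'
from h import *
q0=np.array(read_state()["qpos"])
for s in(1,-1):
    for p in(F(0,185,200),F(0,125,8),F(45,-10,77),F(-45,-10,77),F(0,35,77),F(0,-55,77)):
        q=inverse_kinematics(p,R(s)); print(s,None if q is None else np.round(q,2))
E
```

```text
1 [-1.66  0.58  1.24  2.15 -0.71  0.92 -2.29]
1 [-0.39  0.74 -0.54  2.06  0.75  0.54  2.51]
1 [-1.53  1.15  1.22  1.76 -1.19  1.17 -2.22]
1 [-1.37  1.16  1.22  1.72 -1.19  1.19 -2.09]
1 [-1.48  1.12  1.22  1.87 -1.2   1.13 -2.08]
1 [-1.41  1.2   1.22  1.61 -1.19  1.23 -2.23]
-1 [-0.86  0.27  0.09  2.12 -0.04  0.76  0.1 ]
-1 [-0.8   0.69  0.01  2.08 -0.02  0.37  0.07]
-1 [-0.9   0.71  0.04  1.72 -0.04  0.71  0.01]
-1 [-0.76  0.72  0.05  1.69 -0.05  0.73  0.16]
-1 [-0.83  0.66  0.04  1.83 -0.04  0.65  0.08]
-1 [-0.84  0.77  0.05  1.58 -0.05  0.79  0.08]
```

Run:
```python
from h import *
import cv2
f=lambda:np.array(read_state()["ft_force"]).round(1)
movep(F(0,185,200),R(-1)); clamp()
movel(F(0,185,8),max_speed=200)
print("dn",f(),read_state()["finger_gap"])
hit=movel(F(0,100,8),max_speed=25,guard=14)
s=read_state();p=np.array(s["eef_pos"]);print(hit,p,"fy",(p[:2]-C)@Y,"fx",(p[:2]-C)@X,f(),s["time"])
c=camera("top");cv2.imwrite("pics/push.png",cv2.resize(c["image"][125:230,115:245],None,fx=6,fy=5.6,interpolation=cv2.INTER_CUBIC))
np.savez("top1.npz",**c)
```

```text
dn [-0.4  0.1  0.5] -0.28072705965651024
True [383.00277787 302.5654056    7.55422817] fy 129.94388414955964 fx -0.004048600176351759 [-3.1 -3.   6.4] 5.3167
```

View pics/push.png

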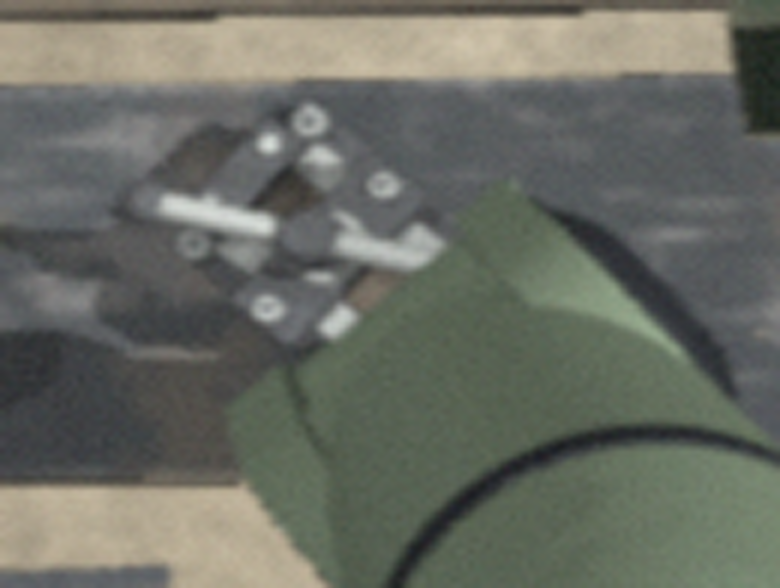

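The arm hides the bar's rear in this view. The fixture and handle look unmoved, with the hub at about (310,237). I'll push a bit harder to see whether it moves further, then back off and look.

Run:
```python
from h import *
import cv2
def st(t):
    s=read_state();p=np.array(s["eef_pos"]);print(t,"fy %.1f fx %.1f z %.1f"%((p[:2]-C)@Y,(p[:2]-C)@X,p[2]),np.round(s["ft_force"],1),s["time"])
st("a"); h=movel(F(0,105,8),max_speed=20,guard=25); st(h)
movel(F(0,145,8)); movel(F(0,150,220),max_speed=250)
st("up")
q=list(read_state()["qpos"]); 
c=camera("wrist");cv2.imwrite("pics/w.png",cv2.resize(c["image"],(768,576)));np.savez("w1.npz",**c); print(c["fx"],c["cam_to_world"].round(2).tolist())
```

```text
a fy 130.0 fx 0.0 z 7.5 [-3.  -2.8  5.5] 5.3667
True fy 130.1 fx -0.0 z 7.1 [-3.  -3.8 10.2] 5.85
up fy 150.4 fx 0.1 z 219.1 [ 0.6 -0.7 -0.2] 7.1
297.3186396354542 [[0.66, -0.72, -0.2, 317.41], [0.75, 0.63, 0.2, 336.29], [-0.01, -0.28, 0.96, 362.58], [0.0, 0.0, 0.0, 1.0]]
```

View pics/w.png

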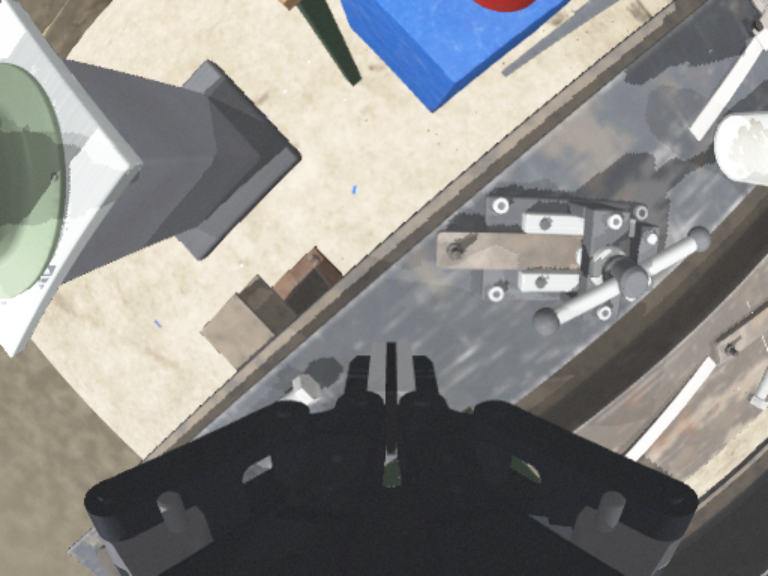

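The wrist view shows the bar's rear end at (438,250) with its pin at (456,249). Plate bolts are at (501,206), (495,293), (641,213) and (604,312), the hub at (630,280), and the balls at (545,321) and (699,238). Next I measure the bar's rear against the bolts.

```bash
cat >> h.py <<'E'
def fe(c,u,v,z):
    M=c["cam_to_world"]; a,b=u-c["cx"],v-c["cy"]; r=np.hypot(a,b); t=r/c["fx"]
    w=M[:3,:3]@np.array([np.sin(t)*a/r,-np.sin(t)*b/r,-np.cos(t)]); o=M[:3,3]
    return o+(z-o[2])/w[2]*w
E
python3 - <<'E'
from h import *
c=dict(np.load("w1.npz"))
def g(n,u,v,z):
    p=fe(c,u/1.5,v/1.5,z)[:2]; print(n,p.round(1),"fx %.1f fy %.1f"%((p-C)@X,(p-C)@Y)); return p
b=[g("bolt",u,v,15) for u,v in((501,206),(495,293),(641,213),(604,312))]
print("ctr",np.mean(b,0))
g("rear",438,250,18);g("rearL",438,233,18);g("rearR",438,268,18);g("plate edge rear",485,206,10);g("pinTop",456,249,34)
g("hub",632,278,112);g("ball",545,321,100);g("ball",699,238,100)
E
```

```text
bolt [399.6 374.3] fx 35.1 fy 65.2
bolt [453.  325.6] fx -37.1 fy 66.3
bolt [485.3 471. ] fx 35.2 fy -63.9
bolt [535.3 391.5] fx -54.9 fy -37.6
ctr [468.29353569 390.61593552]
rear [393.2 313.1] fx -0.6 fy 115.3
rearL [382.7 322. ] fx 13.0 fy 115.6
rearR [404.4 303.7] fx -15.3 fy 114.9
plate edge rear [392.3 364.7] fx 34.2 fy 77.3
pinTop [398.1 325. ] fx 3.6 fy 103.1
hub [469.1 404.5] fx 3.2 fy -3.4
ball [457.8 342.1] fx -29.7 fy 50.8
ball [490.4 468.4] fx 29.7 fy -65.4
```

The bar is home: its rear is at 115.3 mm against a nominal 115, and a second push stopped at the same place. The cross bar lies at 75.5°, centred near (475,406). Now I circle the fingertip clockwise behind one arm of the handle.

```bash
cat >> h.py <<'E'
A=np.array([475.,406.])
def tip(deg,z,r=48): a=np.radians(deg); return [A[0]+r*np.cos(a),A[1]+r*np.sin(a),z]
def rep(t):
    s=read_state();p=np.array(s["eef_pos"]);f=np.array(s["ft_force"]);d=p[:2]-A;a=np.arctan2(d[1],d[0])
    T=(d[0]*f[1]-d[1]*f[0])/1000
    print(t,"ang %.1f r %.1f z %.1f"%(np.degrees(a),np.hypot(*d),p[2]),"F",f.round(1),"T %.2f"%T,"t",round(s["time"],2)); return T
E
python3 - <<'E'
from h import *
movep(tip(133,200),R(-1)); rep("above")
h=movel(tip(133,86),guard=10); rep(h)
if not h:
  for k in range(1,14):   # up to 390 deg; contact after ~25 deg
    a=133-30*k; turned=max(0,30*k-27)
    h=movel(tip(a,max(80,88-8*turned/360-1)),max_speed=80,guard=15); rep((k,h))
    if h: break
E
```

```text
above ang 133.7 r 47.7 z 198.7 F [-0.9 -1.3 -0.6] T 0.07 t 7.87
False ang 132.4 r 47.9 z 87.0 F [0.2 0.6 0.4] T -0.03 t 8.78
(1, False) ang 103.1 r 47.9 z 87.1 F [-1.2 -0.3 -0.5] T 0.06 t 9.23
(2, False) ang 72.7 r 47.9 z 86.2 F [-0.3 -0.1  0. ] T 0.01 t 9.69
(3, False) ang 42.8 r 48.0 z 85.6 F [-0.6 -0.2  0.3] T 0.01 t 10.15
(4, False) ang 12.9 r 48.1 z 85.0 F [0.2 0.5 0.1] T 0.02 t 10.61
(5, False) ang -17.1 r 48.0 z 84.3 F [-0.2 -0.5 -0.8] T -0.03 t 11.07
(6, False) ang -46.9 r 47.9 z 83.7 F [1.3 0.2 0.5] T 0.05 t 11.53
(7, False) ang -76.9 r 47.8 z 83.0 F [0.9 0.8 0.1] T 0.05 t 11.98
(8, False) ang -107.1 r 47.9 z 82.3 F [ 0.6 -0.1 -0.1] T 0.03 t 12.44
(9, False) ang -137.0 r 48.0 z 81.6 F [ 0.5 -0.2 -1.1] T 0.02 t 12.9
(10, False) ang -167.0 r 48.1 z 80.9 F [ 0.3  0.  -0.6] T 0.00 t 13.36
(11, False) ang 163.1 r 48.0 z 80.1 F [ 0.2 -1.  -0.6] T 0.04 t 13.82
(12, False) ang 133.1 r 47.9 z 79.9 F [-1.2  0.8 -0.1] T 0.02 t 14.28
(13, False) ang 103.0 r 47.9 z 80.0 F [-0.5 -0.4 -0.3] T 0.03 t 14.73
```

Run:
```python
from h import *
import cv2
c=camera("wrist");d=camera("top")
a=cv2.resize(c["image"],(600,450));b=cv2.resize(d["image"][135:220,125:230],(556,450),interpolation=cv2.INTER_CUBIC)
cv2.imwrite("pics/turn.png",cv2.resize(np.hstack([a[:,200:],b[:,:400]]),(800,450)))
```

```text
(no output)
```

View pics/turn.png

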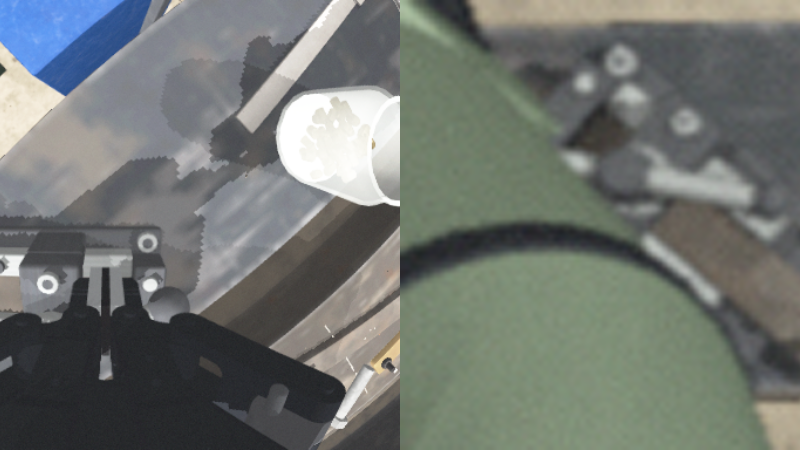

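The ball is at (168,303) just ahead of the fingers and the cross bar is back near its starting direction. The tip went the whole way round, so the handle has turned about one full turn. I carry on slowly to the stop.

Run:
```python
from h import *
for k in range(1,21):
    h=movel(tip(103-15*k,80),max_speed=30,guard=12); 
    if h or k%4==0: rep((k,h))
    if h: break
for i in range(5): wait(.05); rep(i)
```

```text
(4, False) ang 42.4 r 48.1 z 80.0 F [ 0.1 -0.   1.1] T -0.00 t 17.1
(7, True) ang 13.2 r 47.5 z 80.2 F [ 0.4  7.1 -0.5] T 0.33 t 18.49
0 ang 13.3 r 47.4 z 80.2 F [-0.1  7.7  0. ] T 0.36 t 18.54
1 ang 13.3 r 47.4 z 80.1 F [0.  7.7 0.4] T 0.35 t 18.59
2 ang 13.3 r 47.5 z 80.1 F [0.3 7.4 1. ] T 0.34 t 18.64
3 ang 13.3 r 47.5 z 80.1 F [-0.2  7.8  0.7] T 0.36 t 18.69
4 ang 13.3 r 47.5 z 80.1 F [-0.1  7.3  1.4] T 0.34 t 18.74
```

The handle stopped dead after about 7.8 rad, holding 0.35 N m. I press on to about 1 N m.

Run:
```python
from h import *
for i in range(4):
    h=movel(tip(-5,80),max_speed=15,guard=12); T=rep(h); wait(.15); T=rep("hold")
    if T>0.8: break
```

```text
True ang 13.3 r 47.3 z 80.3 F [1.  9.2 0.1] T 0.41 t 19.18
hold ang 13.4 r 47.3 z 80.3 F [0.8 7.8 0.9] T 0.35 t 19.33
True ang 13.3 r 47.2 z 80.4 F [ 1.4  7.1 -0.8] T 0.31 t 19.77
hold ang 13.4 r 47.3 z 80.4 F [ 1.2  8.2 -0.2] T 0.36 t 19.93
True ang 13.4 r 47.2 z 80.6 F [1.5 8.6 0.4] T 0.38 t 20.37
hold ang 13.4 r 47.2 z 80.5 F [ 1.9  8.8 -0.4] T 0.38 t 20.52
True ang 13.4 r 47.2 z 80.6 F [ 1.7  7.1 -0.9] T 0.31 t 20.96
hold ang 13.6 r 47.2 z 80.6 F [ 1.5  7.1 -0.7] T 0.31 t 21.11
```

The guard lets the force relax after each stop. I'll step an unguarded target forward in small increments and watch the torque.

Run:
```python
from h import *
for i in range(1,16):
    movel(tip(13.4-0.6*i,80.3,47.3),max_speed=15); wait(.1); T=rep(i)
    if T>0.9: wait(.15); rep("hold"); break
```

```text
1 ang 13.5 r 47.6 z 80.5 F [-0.3  6.6  0.7] T 0.31 t 21.46
2 ang 13.4 r 47.6 z 80.5 F [-0.6  7.6 -0.6] T 0.36 t 21.81
3 ang 13.2 r 47.5 z 80.6 F [-1.1  9.7 -0.9] T 0.46 t 22.16
4 ang 13.0 r 47.5 z 80.6 F [-1.  11.9 -1.4] T 0.56 t 22.51
5 ang 12.8 r 47.4 z 80.7 F [-1.4 13.  -1.4] T 0.61 t 22.86
6 ang 12.6 r 47.4 z 80.6 F [-2.5 14.2 -1.9] T 0.68 t 23.21
7 ang 12.4 r 47.4 z 80.7 F [-2.3 16.3 -2.5] T 0.78 t 23.56
8 ang 12.2 r 47.3 z 80.7 F [-2.5 15.7 -2.6] T 0.75 t 23.91
9 ang 12.0 r 47.2 z 80.7 F [-2.9 19.2 -3.6] T 0.91 t 24.26
hold ang 12.0 r 47.3 z 80.7 F [-2.3 18.4 -4.1] T 0.88 t 24.41
```

Torque rises to 0.9 N m against the stop, well under the 2.5 limit. I back off, lift clear, and check the handle height and the bar.

Run:
```python
from h import *
import cv2
movel(tip(20,80,48),max_speed=40); movel(tip(40,80,50)); movel(tip(40,200),max_speed=200)
movep(F(0,170,260),R(-1)); rep("away")
c=camera("wrist");np.savez("w2.npz",**c);t=camera("top");np.savez("top2.npz",**t)
cv2.imwrite("pics/end.png",cv2.resize(c["image"],(768,576)))
# heights near the hub from the top camera's range image
for v in range(160,178,2): print(" ".join(f"{px(t,u,v)[2]:4.0f}" for u in range(156,178,2)))
```

```text
away ang -131.7 r 177.7 z 259.7 F [0.4 1.  0.5] T -0.06 t 26.75
  32   22   20   20   17   93   95   91   67   66   65
  20   19   16   15   18   91   93   90   62   67   68
  17   14   17   16  101  101  100   94   67   65   67
  23   17   17   99  102   99  102  100   80   70   69
  25   19   18   99  103  103   99   99   86   72  600
  23   22   66   68  100  101  100   95   81  602  610
  22   65   64   64   90  100   89   81  601  609  615
  60   65   62   66   93   91   90  602  610  614  618
  66   68   65   66   97   92  602  611 1040  618  620
```

View pics/end.png

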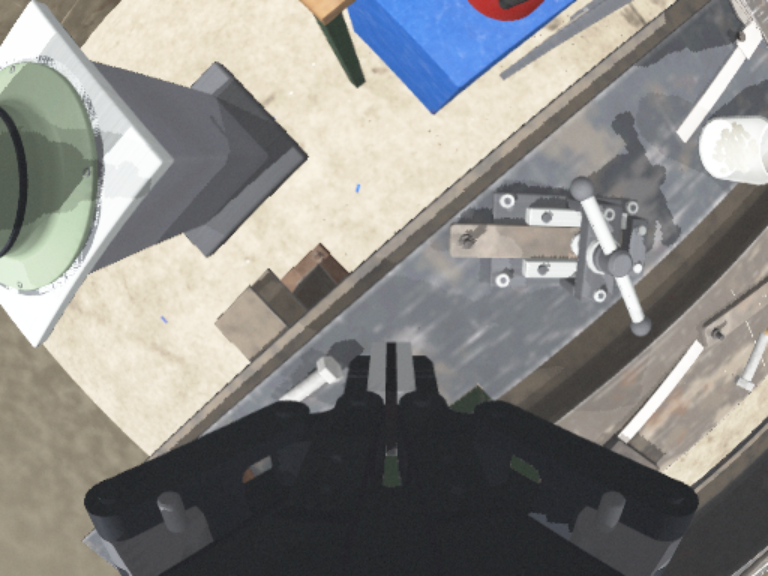

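The hub top now reads 101 mm, the tight height. The bar is in place with its rear end at (450,240), and the handle has balls at (582,187) and (641,328). I'll check the bar's position once more and hand in.

Run:
```python
from h import *
c=dict(np.load("w2.npz"))
fy=lambda u,v,z:(fe(c,u/1.5,v/1.5,z)[:2]-C)@Y
r=fy(450,240,18); b=(fy(507,200,15)+fy(502,281,15))/2
print("rear",r,"rear bolts",b,"diff",r-b)
if abs(r-b-50)<3: print(finish_job())
```

```text
rear 116.39840570531979 rear bolts 65.61036261322909 diff 50.7880430920907
the job is handed in; nothing more can be done
None
```

The job is handed in. The bar sits against the stop block and the clamp is tight on its shoulder: I pressed it to about 0.9 N m, and the hub top reads 101 mm, the tight height. The arm is clear; I never touched the strip, tin or bolt. No verdict came back at hand-in.

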